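Pack the supper things away on the cold jiko

TASK

Pack the clean supper things away on the cold jiko for the night, one inside the other and in this order: first stand the big sufuria on the jiko's three pot rests, then nest the enamel bowl in the sufuria, then stand the plastic cup in the bowl, and last close the sufuria with the lid that fits it, so that nothing stands open to dust and rats. Set each thing down gently, the right way up, in the middle of what it stands in or on and fully seated, and let go of it before fetching the next. Leave the smaller lid, the matchbox, the tin and the soap where they lie.

Things in the scene. Friction and masses are not known exactly. Their poses are not given: they have to be found in the camera images.
- jiko: Fixed cold charcoal stove, an hourglass of dark sheet steel with a clay liner and open hearth: 212 mm across at the base, 167 at the waist, 243 at the top rim (152 mm high). Three flat steel pot rests lie radially on the rim, 58 to 120 mm from the axis, tops 165 mm above the origin. Wire handles reach 137 mm from the axis along its x, 110 mm up. Origin: centre of the underside; z up.
- sufuria: The larger of two aluminium pots, no handles, open, 80 mm high, 0.3 kg. Base 168 mm across, outside 190, inside 180, wall and floor 4 mm thick. In the top 12 mm the rim is rolled outwards, 8 mm thick, from 92 to 100 mm from the axis: pinch it there from above, one finger inside. Origin: centre of the underside; z up. On the jiko its origin is 165 mm above the jiko's.
- bowl: Small white enamel bowl, open, 42 mm high, 0.11 kg. Foot 82 mm across, floor 4 mm thick, flat inside for 76 mm across, wall 4 mm. The rolled rim (top 8 mm) is 8 mm thick, from 46 to 54 mm from the axis: pinch it there from above. Origin: centre of the underside; z up. Standing in the sufuria its origin is 4 mm above the sufuria's.
- cup: Blue plastic cup without handle, open, 76 mm high, 0.04 kg, tapered: 48 mm across at the foot, 64 mm at the rim, wall 3 mm. Grip it across its upper part from above. Origin: centre of the underside; z up. Standing in the bowl its origin is 4 mm above the bowl's.
- lid: Larger of two domed aluminium lids, fits the sufuria, 0.16 kg. Flange 212 mm across, underside 10 mm above the origin, rests on the pot's rim; a lip 162 mm across below it enters the mouth. Dome to 35 mm. Black knob on top: cylinder 32 mm across from 49 to 65 mm above the origin, top 68. Origin: centre of the lip's lower edge; z up. Closed, its origin is 70 mm above the sufuria's.
- spare_lid: The smaller domed aluminium lid, 172 mm across the flange, 68 mm high with the same black knob; it does not fit (it would fall into the sufuria). Leave it. Origin: centre of the underside; z up.
- matchbox: Cardboard matchbox lying flat, 53 x 36 x 15 mm (x, y, z). Leave it. Origin: centre of the underside.
- tin: Closed food tin with a paper label, standing, 72 mm across, 100 mm high. Leave it. Origin: centre of the underside.
- soap: Bar of washing soap, 95 x 48 x 34 mm (x, y, z). Leave it. Origin: centre of the underside.
Things that resemble listed ones, but are neither listed nor needed, are in the scene too. What is shaped like the lid but red is not meant.

How it is judged:
By the outcome, as a careful person would: the job done as asked, in the order asked, and still so for the second after the job is handed in, with the robot touching nothing.
It also fails if it takes over 122 s, if anything falls off the work surface, if the arm or the gripper's body presses on something with over 40 N, if the wrist force passes 120 N, or if a joint passes its speed limit or range.

ROBOT

A 6-joint arm with a two-finger parallel gripper is mounted at the origin on the work surface. World frame = base frame: x ahead of the robot, y to its left, z up, the work surface at z = 0. Lengths are in m, angles in rad, forces in N, time in s.
With the tool pointing down it reaches from about 0.425 to 0.95 m from the base axis. Payload 3.5 kg.
Tool frame: the origin (TCP) lies midway between the tips of the shut fingers; the grasp point (between the pads) lies 19 mm behind it; z points along the fingers, y is the line along which they close (so a half turn about z gives the same grasp; the last joint's range is limited). The gripper opens to 85 mm and grips with 20 to 120 N. Pads are 22 mm wide; open, the fingers measure 114 mm over their backs; the gripper's body (76 mm by 85 mm) begins 54 mm behind the grasp point. The pads swing forward as they close: fully open they stand 13 mm farther back than shut.
Start: joints at [1.092, 0.286, 1.577, -0, 1.279, -0.15], TCP at [0.218, 0.639, 0.231] pointing down, gripper open.
Joint ranges: [-2.77, 2.77], [-0.9, 2.22], [0.21, 2.48], [-1.53, 4.67], [0.24, 2.81], [-2.84, 2.84]. Speed limits (rad/s): [2.79, 2.79, 3.14, 3.14, 3.14, 3.14].

INTERFACE

Orientations are given as a unit quaternion [x, y, z, w].
In Python, from plant import ctrl gives the robot as it stands.
- The arm moves only by the tool arm_command, never from a script. Its argument "steps" is one flat list of numbers, 5 for each row, row after row: the opening in per cent of the stroke, from 0 (shut) to 100 (fully open), then the shift along the tool's x, y, z each as a share of 25 mm, from -1 to 1, then the turn about the tool's z as a share of 0.1 rad, from -1 to 1. In form: [grip, tx, ty, tz, spin, grip, tx, ty, tz, spin, ...]. A call has 1 to 8 rows; each row shifts and turns the commanded pose from where the row before left it, along the tool's axes as they then stand; what a row does not reach is not made up. A row lasts 1/12 s, in which the tool goes at most 41.7 mm and 7.16 degrees, less where a joint would pass 70% of its speed; a pose out of reach is approached as far as the arm can. A call with a number of a shift or a turn outside -1 to 1 is refused whole. A call with a gripper value outside its range is refused whole. The fingers move at their own pace and stop on an object; "squeeze" is the grip in N (left out, the last holds). Time passes only in rows, so rows that do not move let the fingers close. It gives the time, the measured TCP pose, the force, the opening and the grip force at its end, in the units of the state.
- ctrl.get_state(): the state, without advancing time (a new reading comes with each control period).
- ctrl.read_camera(name): name is "side" or "top" or "wrist"; returns the picture (480x640x3 uint8, red, green, blue); there is no depth.
- ctrl.camera_model(name): a dict with "intrinsics" (3x3 intrinsics, pixels), "D" ([k1, k2, p1, p2, k3] as OpenCV has them; the pictures are not rectified), "rvec" (rotation vector, rad) and "tvec" (3), from world to camera coordinates, as OpenCV has them. Camera axes: x right, y down, z forward; pixel columns grow to the right and rows downward; lengths in m; the calibration is good to about 2 mm. A picture is of the moment at which its call begins: read the wrist's pose just before it. camera_model takes no time and is no camera call; for the wrist camera it gives the pose at the moment of the call.
- ctrl.sign_off(): hands the job in; it is judged then, once.
The state is a dict: "time": time; "qpos": joint angles; "dq": joint speeds; "joint_efforts": joint torques, N m; "eef_pos": TCP position; "tcp_rot": TCP orientation; "contact_force": force on the tool from outside, world axes, zero at the start; "wrist_torque": the same for the moment, N m; "opening": opening from 0.0 (shut) to 1.0 (fully open); "finger_force": force on a finger pad.
Only numpy, scipy, OpenCV 4.12 (cv2) and the standard library are available. Lean on these libraries where they do the work, as an engineer would, in place of code of your own. Each camera call takes 0.05 s, during which the arm holds its last target. There are 200 camera calls.

## Working session

There is one attempt and no reset: what is moved stays moved. The work goes in short steps, Python scripts to look and compute and a tool call to move; the robot and the scene stay as the last step left them, time stands still between calls to the robot, and variables do not carry over. Pictures are saved under pics/ and viewed, at most 18 in all, crops included, and the job is handed in when it is done.

Besides the shell and the picture viewer there is one more tool, called after "Emit:" as name(argument=value, ...) on one line, values as JSON. arm_command: Moves the arm, as the interface text tells. Its arguments: {"type":"object","properties":{"steps":{"type":"array","items":{"type":"number"}},"squeeze":{"type":"number"}},"required":["steps"]}

```bash
ls; mkdir -p pics; python3 - <<'E'
from plant import ctrl
import cv2
for n in("top","side"):
    cv2.imwrite(f"pics/{n}0.png",ctrl.read_camera(n)[:,:,::-1])
    m=ctrl.camera_model(n);print(n,m)
s=ctrl.get_state();print(s)
E
```

```text
pics
top {'intrinsics': array([[559.91155916,   0.        , 321.15513566],
       [  0.        , 559.91155916, 235.98186331],
       [  0.        ,   0.        ,   1.        ]]), 'D': array([-0.04851956,  0.        ,  0.        ,  0.        ,  0.        ]), 'rvec': array([ 2.2145724 , -2.16180083,  0.08728498]), 'tvec': array([-0.02917032,  0.44235239,  1.15105405])}
side {'intrinsics': array([[624.50779425,   0.        , 319.39651887],
       [  0.        , 624.50779425, 238.50005349],
       [  0.        ,   0.        ,   1.        ]]), 'D': array([-0.19002205,  0.        ,  0.        ,  0.        ,  0.        ]), 'rvec': array([ 2.27726349, -0.94721478,  0.33850783]), 'tvec': array([-0.29270589,  0.25376953,  1.32909294])}
{'time': 0.1, 'qpos': array([ 1.09205313e+00,  2.87111321e-01,  1.57799847e+00,  4.11525258e-06,
        1.27858512e+00, -1.50036286e-01]), 'dq': array([ 0.00096729, -0.00267605, -0.00145237,  0.00111268, -0.0022157 ,
        0.00045606]), 'joint_efforts': array([ 8.76234444e-04, -4.07291365e+01, -2.93702173e+01, -1.67611092e-04,
        3.43422551e-03,  2.31165247e-07]), 'eef_pos': array([0.21762912, 0.63834604, 0.23008005]), 'tcp_rot': array([ 1.63615032e-01,  9.86523703e-01, -9.98998515e-04, -3.26920171e-04]), 'contact_force': array([-0.34813904, -0.19686622, -0.46176764]), 'wrist_torque': array([ 0.02873308, -0.01718476, -0.00177615]), 'finger_force': 0.0, 'opening': 0.9987859628990499}
```

View pics/top0.png

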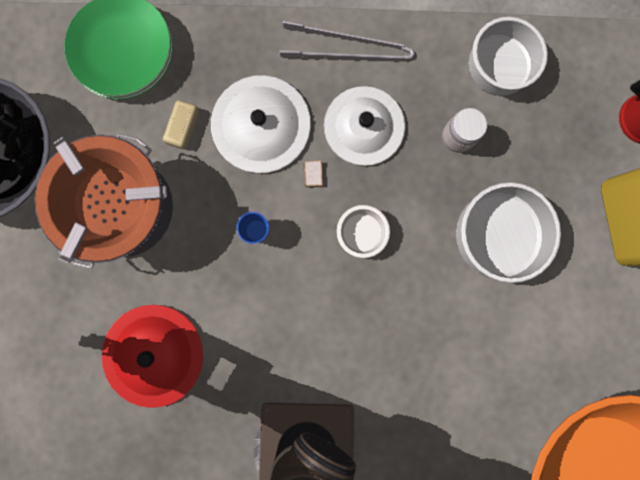

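View pics/side0.png

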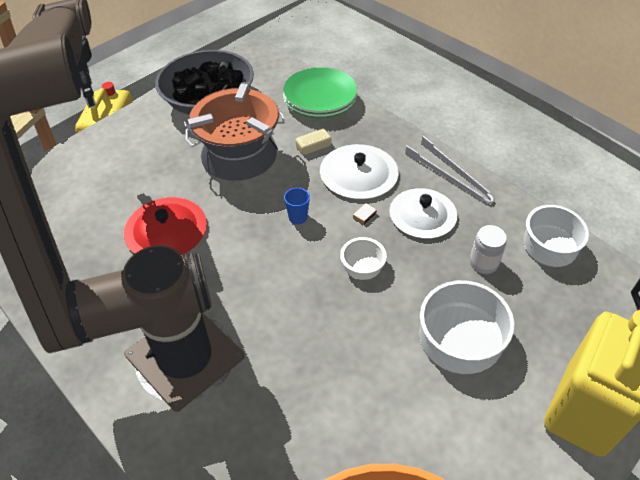

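Candidates in the top picture: the sufuria is the large pot at (509,232), and the decoy is the smaller pot at (508,56). The big lid at (261,124) could be confused with the spare lid at (365,125) or the red one at (152,356). The bowl at (363,232) could be confused with the green basin at (118,46). The cup is at (253,228), and the jiko at (98,198) has a charcoal basin beside it at (5,145). I'll fit circles of the known sizes to check these.

```bash
cat > h.py <<'E'
from plant import ctrl
import cv2, numpy as np
from scipy.optimize import minimize
from scipy.spatial.transform import Rotation as R
def proj(m,P): return cv2.projectPoints(np.float64(P).reshape(-1,3),m["rvec"],m["tvec"],m["intrinsics"],m["D"])[0].reshape(-1,2)
def ray(m,uv,z):
    n=cv2.undistortPoints(np.float64([[uv]]),m["intrinsics"],m["D"])[0,0]
    Rm=cv2.Rodrigues(np.float64(m["rvec"]))[0]; c=-Rm.T@np.ravel(m["tvec"]); d=Rm.T@np.array([*n,1])
    return (c+d*(z-c[2])/d[2])[:2]
A=np.linspace(0,2*np.pi,120,endpoint=False)
def circ(xy,z,r): return np.c_[xy[0]+r*np.cos(A),xy[1]+r*np.sin(A),0*A+z]
def grad(img):
    g=cv2.GaussianBlur(img,(0,0),1.2).astype(np.float32)
    return np.minimum(np.sqrt(cv2.Sobel(g,-1,1,0)**2+cv2.Sobel(g,-1,0,1)**2).max(2),150)
def fit(g,m,xy,z,r,w=.02):
    def f(p):
        q=proj(m,circ(p,z,r)).astype(np.float32)
        return -cv2.remap(g,q[:,0],q[:,1],cv2.INTER_LINEAR).mean()
    best=min(((f(xy+np.array([a,b])),a,b) for a in np.arange(-w,w+.001,.004) for b in np.arange(-w,w+.001,.004)))
    o=minimize(f,xy+np.array(best[1:]),method="Nelder-Mead",options=dict(initial_simplex=xy+np.array(best[1:])+np.array([[0,0],[.003,0],[0,.003]])))
    return o.x,-o.fun
def snap(n,f=None):
    m=ctrl.camera_model(n); im=ctrl.read_camera(n)[:,:,::-1].copy()
    if f: cv2.imwrite("pics/"+f,im)
    return im,m
def go(xyz,yaw=None):
    """remaining shift in tool axes in units of 25 mm, spin in 0.1 rad (yaw = world angle of tool y, mod pi)"""
    s=ctrl.get_state(); r=R.from_quat(s["tcp_rot"]); M=r.as_matrix()
    y0=np.arctan2(M[1,1],M[0,1]); sp=0
    if yaw is not None:
        d=(yaw-y0+np.pi/2)%np.pi-np.pi/2; sp=-d/.1
    print("pos",s["eef_pos"].round(4),"yaw",y0.round(3),"shift/25mm",(M.T@(np.array(xyz)-s["eef_pos"])/.025).round(2),"spin/.1",np.round(sp,2),"t",round(s["time"],1),"q6",s["qpos"][5].round(2),"F",s["contact_force"].round(1),"op",round(s["opening"],3))
E
python3 - <<'E'
from h import *
res={}
ims={n:(cv2.imread(f"pics/{n}0.png"),ctrl.camera_model(n)) for n in("top","side")}
it={"suf":((509,232),.08,.1),"bowl":((363,232),.042,.054),"cup":((253,228),.076,.032),"lid":((261,124),.01,.106),"jiko":((98,198),.152,.1215)}
im,m=ims["top"]; vis={n:ims[n][0].copy() for n in ims}
for k,(uv,z,r) in it.items():
    x0=ray(m,uv,z)
    for n in ims:
        x,s=fit(grad(ims[n][0]),ims[n][1],x0,z,r)
        print(k,n,x.round(4),round(float(s),1),"from",x0.round(3))
        cv2.polylines(vis[n],[np.int32(proj(ims[n][1],circ(x,z,r)))],True,(255,0,255),1)
c=np.vstack([vis["top"][70:300,0:600]]); 
s=vis["side"][60:390,140:540]
c=cv2.resize(c,(800,307)); s=cv2.resize(s,(355,293)); o=np.zeros((600,800,3),np.uint8); o[:307]=c; o[307:,:355]=s
cv2.imwrite("pics/fit0.png",o)
E
```

```text
suf top [ 0.4563 -0.3943] 148.2 from [ 0.455 -0.391]
suf side [ 0.4561 -0.3961] 150.0 from [ 0.455 -0.391]
bowl top [ 0.453 -0.102] 150.0 from [ 0.451 -0.104]
bowl side [ 0.4536 -0.1039] 149.8 from [ 0.451 -0.104]
cup top [0.4529 0.1188] 146.1 from [0.451 0.117]
cup side [0.4508 0.117 ] 137.5 from [0.451 0.117]
lid top [0.6804 0.1173] 150.0 from [0.679 0.115]
lid side [0.6827 0.1184] 150.0 from [0.679 0.115]
jiko top [0.4935 0.405 ] 107.7 from [0.494 0.399]
jiko side [0.4929 0.398 ] 132.8 from [0.494 0.399]
```

View pics/fit0.png

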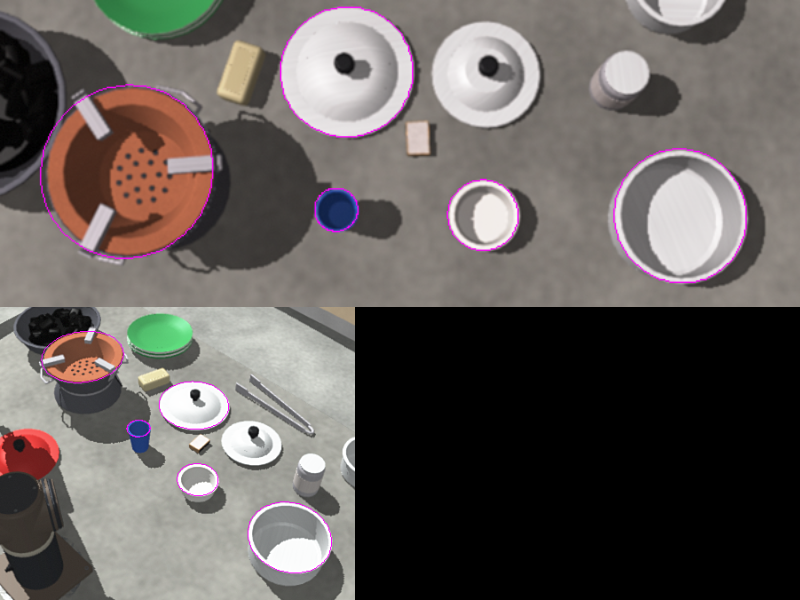

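The circles match the sizes given, with the sufuria at about (.456,-.395), the bowl (.453,-.103), the cup (.452,.118), the lid (.681,.118) and the jiko near (.493,.40). I'll look at the jiko from close by on the way over.

```bash
python3 - <<'E'
from h import *
m=ctrl.camera_model("wrist"); Rm=cv2.Rodrigues(np.float64(m["rvec"]))[0]
s=ctrl.get_state(); T=R.from_quat(s["tcp_rot"]).as_matrix()
c=-Rm.T@np.ravel(m["tvec"])
print("cam in tool",T.T@(c-s["eef_pos"]),"axis in tool",(T.T@Rm.T[:,2]),m["intrinsics"][0,0],m["D"])
go([.45,.40,.42],0.0)
E
```

```text
cam in tool [ 7.80653551e-02  7.72538713e-05 -1.43619700e-01] axis in tool [-3.03703025e-01 -8.13664735e-04  9.52766399e-01] 338.75683769555854 [-0.05132992  0.          0.          0.          0.        ]
pos [0.2176 0.6383 0.2301] yaw 1.242 shift/25mm [-11.87  -6.04  -7.59] spin/.1 12.42 t 0.1 q6 -0.15 F [-0.3 -0.2 -0.5] op 0.999
```

Emit:
arm_command(steps=[100,0,0,-0.95,1,100,0,0,-0.95,1,100,0,0,-0.95,1,100,0,0,-0.95,1,100,0,0,-0.95,1,100,0,0,-0.95,1,100,0,0,-0.95,1,100,0,0,-0.95,1], squeeze=80)

```text
time: 0.77
eef_pos: [0.2178, 0.6386, 0.4217]
tcp_rot: [0.537, 0.844, -0.001, 0.0]
contact_force: [0.2, 0.1, 0.3]
opening: 1.001
finger_force: 0.0
```

Emit:
arm_command(steps=[100,0,0,0,0.9,100,0,0,0,0.9,100,0,0,0,0.9,100,0,0,0,0.9,100,0,0,0,0.8,100,-0.95,0.93,0,0,100,-0.95,0.93,0,0,100,-0.95,0.93,0,0])

```text
time: 1.43
eef_pos: [0.288, 0.567, 0.4202]
tcp_rot: [0.706, 0.708, -0.001, 0.0]
contact_force: [0.7, 1.3, -0.2]
opening: 1.0
finger_force: 0.0
```

Emit:
arm_command(steps=[100,-0.95,0.93,0,0,100,-0.95,0.93,0,0,100,-0.95,0.93,0,0,100,-0.95,0.93,0,0,100,-0.95,0.93,0,0,100,-0.95,0.93,0,0,100,-0.95,0.93,0,0,100,0,0,0,0])

```text
time: 2.1
eef_pos: [0.4544, 0.3978, 0.4201]
tcp_rot: [0.709, 0.706, -0.001, 0.001]
contact_force: [-0.4, 0.2, 0.4]
opening: 0.997
finger_force: 0.0
```

```bash
python3 - <<'E'
from h import *
go([.552,-.395,.15],0.0)
ctrl.get_state()
im,m=snap("wrist"); g=grad(im)
for z,r in((.152,.1215),(.165,.120)):
    x,s=fit(g,m,np.array([.4935,.401]),z,r,.012); print(z,r,x.round(4),s)
    cv2.polylines(im,[np.int32(proj(m,circ(x,z,r)))],True,(255,0,255),1)
cv2.polylines(im,[np.int32(proj(m,circ(x,z,.058)))],True,(0,255,0),1)
cv2.imwrite("pics/jiko.png",im)
E
```

```text
pos [0.4544 0.3978 0.4201] yaw -0.004 shift/25mm [-31.66   4.03  10.9 ] spin/.1 -0.04 t 2.1 q6 0.56 F [-0.4  0.2  0.4] op 0.997
0.152 0.1215 [0.4903 0.3964] 91.16397094726562
0.165 0.12 [0.4964 0.4098] 76.89107513427734
```

View pics/jiko.png

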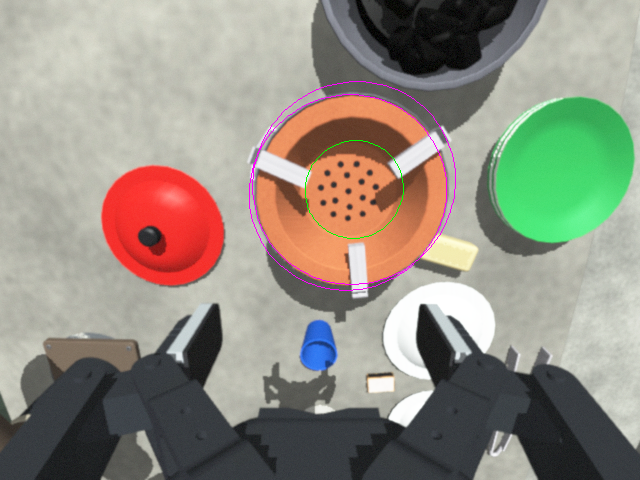

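The close look shows the jiko rim and its rests. The outer ends of the rests are near (251,155), (446,134) and (361,297), and the inner ends near (309,180), (393,170) and (357,246). I'll compute the jiko's centre from these.

```bash
python3 - <<'E'
from h import *
from scipy.optimize import least_squares
m=ctrl.camera_model("wrist")
o=np.array([ray(m,u,.165) for u in((250,153),(446,134),(360,297))]);i=np.array([ray(m,u,.165) for u in((309,179),(393,170),(357,246))])
for P,r in((o,.12),(i,.058)):
    s=least_squares(lambda p:np.hypot(*(P-p).T)-r,[.49,.4]);print(s.x.round(4),s.fun.round(4))
# top cam
m=ctrl.camera_model("top"); b=3/4
o=np.array([ray(m,(u*b,v*b+70),.165) for u,v in((84,101),(213,163),(88,249))])
s=least_squares(lambda p:np.hypot(*(o-p).T)-.12,[.49,.4]);print(s.x.round(4),s.fun.round(4))
E
```

```text
[0.4913 0.4027] [0.0097 0.0095 0.0096]
[0.4929 0.4017] [-0.0001 -0.0001 -0.0001]
[0.4905 0.3976] [-0.0014 -0.0014 -0.0015]
```

Emit:
arm_command(steps=[70,-1,0.13,0,0,70,-1,0.13,0,0,70,-1,0.13,0,0,70,-1,0.13,0,0,70,-1,0.13,0,0,70,-1,0.13,0,0,70,-1,0.13,0,0,70,-1,0.13,0,0])

```text
time: 2.82
eef_pos: [0.4766, 0.2018, 0.4211]
tcp_rot: [0.706, 0.708, -0.0, -0.0]
contact_force: [0.3, 0.3, -0.2]
opening: 0.702
finger_force: 0.0
```

Emit:
arm_command(steps=[50,-1,0.13,0,0,50,-1,0.13,0,0,50,-1,0.13,0,0,50,-1,0.13,0,0,50,-1,0.13,0,0,50,-1,0.13,0,0,50,-1,0.13,0,0,50,-1,0.13,0,0])

```text
time: 3.48
eef_pos: [0.5035, 0.002, 0.4211]
tcp_rot: [0.706, 0.708, 0.0, -0.0]
contact_force: [0.3, 0.7, -0.5]
opening: 0.502
finger_force: 0.0
```

Emit:
arm_command(steps=[50,-1,0.13,0.2,0,50,-1,0.13,0.5,0,50,-1,0.13,0.5,0,50,-1,0.13,0.5,0,50,-1,0.13,0.5,0,50,-1,0.13,0.5,0,50,-1,0.13,0.5,0,50,-1,0.13,0.5,0])

```text
time: 4.15
eef_pos: [0.5304, -0.1979, 0.3279]
tcp_rot: [0.706, 0.708, 0.0, -0.0]
contact_force: [0.7, -0.0, -0.6]
opening: 0.496
finger_force: 0.0
```

Emit:
arm_command(steps=[50,-1,0.13,0.9,0,50,-1,0.13,0.9,0,50,-1,0.13,0.9,0,50,-1,0.13,0.9,0,50,-1,0,0.9,0,50,-1,0,0.9,0,50,-1,0,0.5,0,50,0,0,0,0])

```text
time: 4.82
eef_pos: [0.5418, -0.3743, 0.1761]
tcp_rot: [0.707, 0.707, -0.001, -0.003]
contact_force: [-0.5, 0.6, -0.0]
opening: 0.499
finger_force: 0.0
```

```bash
python3 - <<'E'
from h import *
im,m=snap("wrist"); g=grad(im)
x,s=fit(g,m,np.array([.456,-.395]),.08,.1,.012); print(x.round(4),s)
go([x[0]+.096,x[1],.055],0.0)
cv2.polylines(im,[np.int32(proj(m,circ(x,.08,.1)))],True,(255,0,255),1)
cv2.imwrite("pics/suf.png",im)
E
```

```text
[ 0.4564 -0.3965] 123.9774398803711
pos [ 0.5426 -0.3729  0.1781] yaw 0.0 shift/25mm [-0.96  0.41  4.92] spin/.1 0.0 t 4.9 q6 -0.76 F [-0.5  0.2  0.4] op 0.5
```

View pics/suf.png

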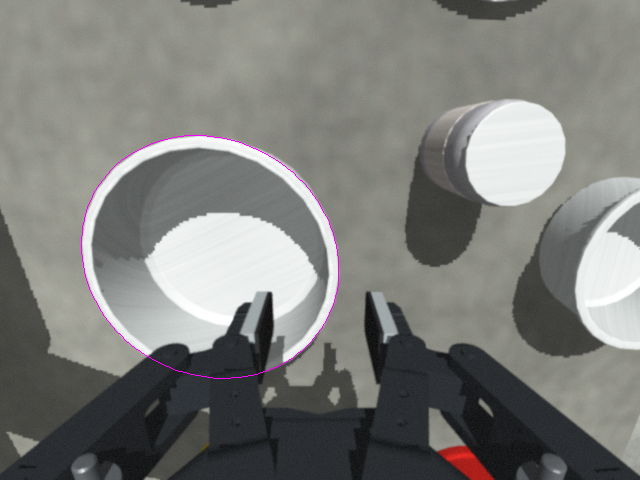

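Emit:
arm_command(steps=[50,-0.9,0.41,0,0,50,0,0,0.9,0,50,0,0,0.9,0,50,0,0,0.9,0,50,0,0,0.9,0,50,0,0,0.7,0,50,0,0,0.6,0,50,0,0,0,0], squeeze=90)

```text
time: 5.53
eef_pos: [0.5528, -0.3925, 0.0555]
tcp_rot: [0.706, 0.708, 0.0, -0.003]
contact_force: [0.1, 1.2, -0.6]
opening: 0.503
finger_force: 0.0
```

Emit:
arm_command(steps=[30,0,0,0,0,15,0,0,0,0,0,0,0,0,0,0,0,0,0,0,0,0,0,0,0,0,0,0,0,0,0,0,0,0,0], squeeze=90)

```text
time: 6.12
eef_pos: [0.5545, -0.3956, 0.0612]
tcp_rot: [0.707, 0.708, 0.0, 0.001]
contact_force: [-0.5, 4.0, 5.9]
opening: 0.071
finger_force: 88.5
```

Emit:
arm_command(steps=[0,0,0,-0.2,0,0,0,0,-0.4,0,0,0,0,-0.4,0,0,0,0,0,0])

```text
time: 6.45
eef_pos: [0.5553, -0.397, 0.0868]
tcp_rot: [0.706, 0.708, 0.0, 0.003]
contact_force: [1.1, -0.8, -2.3]
opening: 0.073
finger_force: 88.5
```

```bash
python3 - <<'E'
from h import *
go([.5875,.40,.35],0.0)
im,m=snap("side"); cv2.imwrite("pics/s1.png",cv2.resize(im[200:440,330:640],None,fx=2,fy=2))
E
```

```text
pos [ 0.5553 -0.397   0.0868] yaw 0.002 shift/25mm [ 31.83   1.41 -10.65] spin/.1 0.02 t 6.5 q6 -0.77 F [ 1.1 -0.8 -2.3] op 0.073
```

View pics/s1.png

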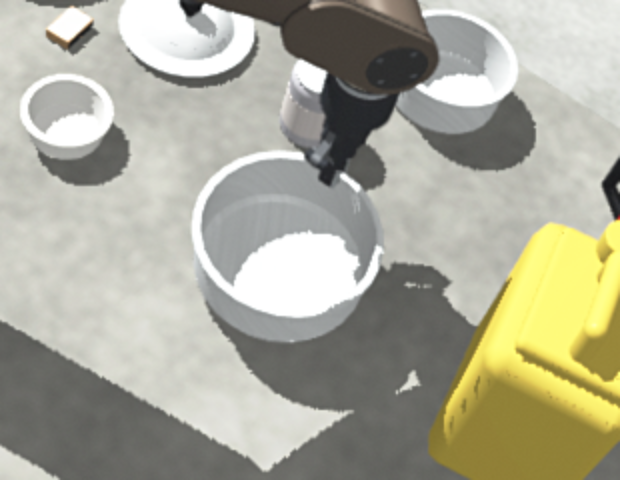

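Emit:
arm_command(steps=[0,0,0,-0.4,0,0,0,0,-0.8,0,0,0,0,-1,0,0,0,0,-1,0,0,0.2,0,-1,0,0,0.5,0,-1,0,0,0.7,0,-1,0,0,0.9,0.05,-1,0])

```text
time: 7.17
eef_pos: [0.5543, -0.3382, 0.2648]
tcp_rot: [0.707, 0.707, -0.0, 0.0]
contact_force: [0.9, 0.2, -2.5]
opening: 0.071
finger_force: 88.4
```

Emit:
arm_command(steps=[0,1,0.05,-1,0,0,1,0.05,-1,0,0,1,0.05,-0.7,0,0,1,0.05,-0.4,0,0,1,0.05,-0.2,0,0,1,0.05,0,0,0,1,0.05,0,0,0,1,0.05,0,0])

```text
time: 7.83
eef_pos: [0.5643, -0.1367, 0.3465]
tcp_rot: [0.706, 0.708, 0.0, 0.0]
contact_force: [0.2, 0.8, -2.8]
opening: 0.067
finger_force: 88.5
```

Emit:
arm_command(steps=[0,1,0.05,0,0,0,1,0.05,0,0,0,1,0.05,0,0,0,1,0.05,0,0,0,1,0.05,0,0,0,1,0.05,0,0,0,1,0.05,0,0,0,1,0.05,0,0])

```text
time: 8.5
eef_pos: [0.5739, 0.0632, 0.3463]
tcp_rot: [0.706, 0.708, 0.0, 0.0]
contact_force: [0.1, 0.2, -2.9]
opening: 0.073
finger_force: 88.5
```

Emit:
arm_command(steps=[0,1,0.05,0,0,0,1,0.05,0,0,0,1,0.05,0,0,0,1,0.05,0,0,0,1,0.05,0,0,0,0.9,0.05,0,0,0,0.7,0.05,0,0,0,0.5,0.05,0,0])

```text
time: 9.17
eef_pos: [0.5834, 0.2412, 0.3461]
tcp_rot: [0.706, 0.708, -0.0, 0.0]
contact_force: [0.4, 0.2, -3.8]
opening: 0.077
finger_force: 88.4
```

```bash
python3 - <<'E'
from h import *
go([.5875,.40,.27],0.0)
E
```

```text
pos [0.5834 0.2412 0.3461] yaw 0.004 shift/25mm [6.35 0.19 3.04] spin/.1 0.04 t 9.2 q6 0.23 F [ 0.4  0.2 -3.8] op 0.077
```

Emit:
arm_command(steps=[0,0.9,0.05,0,0,0,0.9,0.05,0,0,0,0.9,0.05,0.3,0,0,0.9,0,0.7,0,0,0.9,0,0.7,0,0,0.9,0,0.7,0,0,0.85,0,0.4,0,0,0,0,0,0])

```text
time: 9.83
eef_pos: [0.5851, 0.3984, 0.2714]
tcp_rot: [0.705, 0.709, -0.003, -0.002]
contact_force: [-0.6, -0.6, -3.8]
opening: 0.074
finger_force: 88.6
```

```bash
python3 - <<'E'
from h import *
from scipy.optimize import minimize
s=ctrl.get_state(); t=s["eef_pos"]
ims=[snap("side"),snap("top")]
vis=[]
def pts(p,r): # p: x,y,z rim centre, tilt ax, ay
    c=circ((0,0),0,r); return R.from_rotvec([p[3],p[4],0]).apply(c)+p[:3]
gs=[grad(i) for i,_ in ims]
def f(p):
    v=0
    for g,(i,m) in zip(gs,ims):
        q=proj(m,pts(p,.1)).astype(np.float32); v-=cv2.remap(g,q[:,0],q[:,1],1).mean()
    return v
p0=np.array([t[0]-.096,t[1],t[2]+.02,0,0])
S=np.vstack([p0,p0+np.diag([.006,.006,.006,.05,.05])])
b=min((minimize(f,p0+d,method="Nelder-Mead",options=dict(initial_simplex=S+d,maxiter=600)) for d in (np.zeros(5),np.array([.004,-.004,.004,0,.03]),np.array([-.004,.004,-.004,0,-.03]))),key=lambda o:o.fun)
print((b.x[:3]-t).round(4),b.x.round(4),b.fun)
for i,m in ims: cv2.polylines(i,[np.int32(proj(m,pts(b.x,.1)))],True,(255,0,255),1)
cv2.imwrite("pics/over.png",np.hstack([cv2.resize(ims[0][0][0:220,120:340],(400,400)),cv2.resize(ims[1][0][80:300,0:220],(400,400))]))
go([.5875,.3995,.225],0.0)
E
```

```text
[-0.0925 -0.0117  0.0163] [0.4926 0.3867 0.2876 0.0273 0.0052] -206.39846801757812
pos [0.5868 0.3958 0.275 ] yaw 0.003 shift/25mm [0.15 0.03 2.  ] spin/.1 0.03 t 9.9 q6 0.45 F [-0.8 -0.  -2.3] op 0.073
```

View pics/over.png

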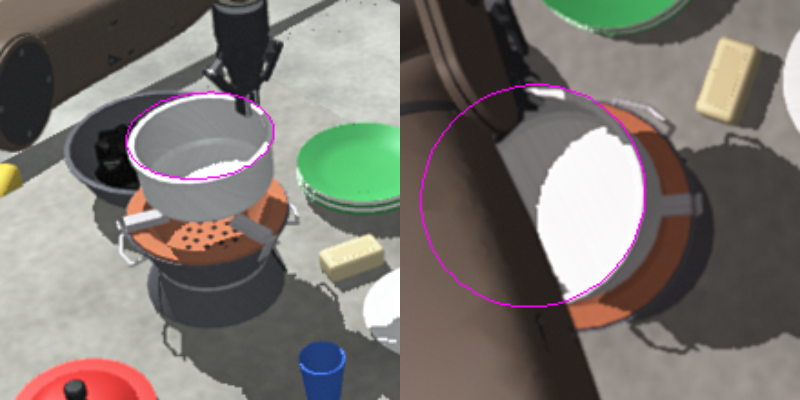

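```bash
python3 - <<'E'
from h import *
t=ctrl.get_state()["eef_pos"]; im,m=snap("side"); g=grad(im)
for dz in(.010,.015,.019,.024):
    x,s=fit(g,m,t[:2]-[.096,0.003],t[2]+dz,.1,.012); print(dz,(x-t[:2]).round(4),x.round(4),round(float(s),1))
# jiko check, same camera (rests still visible at left/right): predicted rim circle
x,s=fit(g,m,np.array([.4915,.3995]),.152,.1215,.008);print("jiko",x.round(4),s); print(t.round(4))
E
```

```text
0.01 [-0.0966 -0.0107] [0.4902 0.3851] 136.7
0.015 [-0.1003 -0.0157] [0.4865 0.3801] 137.1
0.019 [-0.0962 -0.0143] [0.4907 0.3815] 128.9
0.024 [-0.1002 -0.0201] [0.4866 0.3757] 129.4
jiko [0.4946 0.3972] 107.4773941040039
[0.5868 0.3958 0.275 ]
```

```bash
python3 - <<'E'
from h import *
t=ctrl.get_state()["eef_pos"]; im,m=snap("wrist"); g=grad(im)
for dz in(.010,.015,.019,.024):
    x,s=fit(g,m,t[:2]-[.096,0.006],t[2]+dz,.1,.012); print(dz,(x-t[:2]).round(4),x.round(4),round(float(s),1))
    if dz in(.015,.019):cv2.polylines(im,[np.int32(proj(m,circ(x,t[2]+dz,.1)))],True,(255,0,255*(dz>.016)),1)
cv2.imwrite("pics/w3.png",im); go([.5875,.3995,.225],0.0)
E
```

```text
0.01 [-0.0944 -0.0101] [0.493  0.3853] 42.3
0.015 [-0.0959 -0.0104] [0.4915 0.385 ] 40.4
0.019 [-0.0957 -0.0097] [0.4917 0.3857] 36.7
0.024 [-0.099  -0.0154] [0.4884 0.38  ] 31.8
pos [0.5878 0.3951 0.2773] yaw 0.002 shift/25mm [ 0.18 -0.01  2.09] spin/.1 0.02 t 10.0 q6 0.45 F [-0.1 -0.5 -3.2] op 0.069
```

View pics/w3.png

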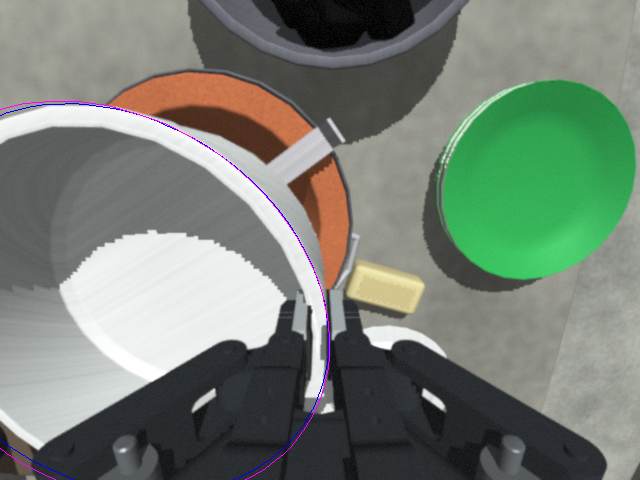

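Emit:
arm_command(steps=[0,0.3,0,0.3,0,0,0.28,0,0.5,0,0,0,0,0.3,0,0,0,0,0.2,0,0,0,0,0.1,0,0,0,0,0,0])

```text
time: 10.53
eef_pos: [0.5866, 0.4098, 0.2396]
tcp_rot: [0.706, 0.708, -0.001, -0.0]
contact_force: [-0.5, -0.2, -1.8]
opening: 0.073
finger_force: 88.5
```

Emit:
arm_command(steps=[0,0,0,0.1,0,0,0,0,0.1,0,0,0,0,0,0])

```text
time: 10.78
eef_pos: [0.5873, 0.4103, 0.2364]
tcp_rot: [0.706, 0.708, 0.0, 0.0]
contact_force: [0.3, -0.7, -2.8]
opening: 0.069
finger_force: 88.9
```

Emit:
arm_command(steps=[0,0,0,0.1,0,0,0,0,0.1,0,0,0,0,0,0])

```text
time: 11.03
eef_pos: [0.5882, 0.4104, 0.2328]
tcp_rot: [0.707, 0.708, 0.001, 0.001]
contact_force: [2.4, -0.7, 1.3]
opening: 0.071
finger_force: 90.7
```

Emit:
arm_command(steps=[0,0,0,0.08,0,0,0,0,0,0])

```text
time: 11.2
eef_pos: [0.5885, 0.4104, 0.2312]
tcp_rot: [0.707, 0.708, 0.002, 0.001]
contact_force: [4.6, -0.2, 4.0]
opening: 0.074
finger_force: 91.6
```

Emit:
arm_command(steps=[0,0,0,0.08,0,0,0,0,0,0])

```text
time: 11.37
eef_pos: [0.5886, 0.4103, 0.2294]
tcp_rot: [0.707, 0.708, 0.002, 0.001]
contact_force: [4.7, -0.9, 5.4]
opening: 0.075
finger_force: 93.2
```

```bash
python3 - <<'E'
from h import *
t=ctrl.get_state()["eef_pos"]
for n in("side","wrist"):
  im,m=snap(n); g=grad(im)
  for z in(.245,.250):
    x,s=fit(g,m,t[:2]-[.096,0.009],z,.1,.012); print(n,z,x.round(4),round(float(s),1))
go([.5875,.409,.225],0.0)
E
```

```text
side 0.245 [0.4942 0.4017] 138.9
side 0.25 [0.4902 0.3963] 140.1
wrist 0.245 [0.4924 0.4001] 47.4
wrist 0.25 [0.4944 0.3996] 40.0
pos [0.5885 0.4104 0.2296] yaw 0.002 shift/25mm [-0.06 -0.04  0.19] spin/.1 0.02 t 11.5 q6 0.47 F [ 5.7 -1.4  6.2] op 0.071
```

Emit:
arm_command(steps=[10,0,0,0,0,15,0,0,0,0,30,0,0,0,0,40,0,0,0,0,40,0,0,-0.3,0,40,0,0,-0.8,0,40,0,0,-1,0,40,0,0,-1,0])

```text
time: 12.13
eef_pos: [0.5863, 0.4103, 0.3047]
tcp_rot: [0.706, 0.708, -0.001, -0.001]
contact_force: [-0.1, 0.1, 0.1]
opening: 0.4
finger_force: 0.0
```

Emit:
arm_command(steps=[40,-0.2,0,-1,0,40,-0.7,0,-0.8,0,40,-1,0,-0.3,0,40,-1,0,0,0,40,-1,0,0,0,40,-1,0,0,0,40,-1,0,0,0,40,-1,0,0,0])

```text
time: 12.8
eef_pos: [0.5869, 0.2369, 0.3575]
tcp_rot: [0.706, 0.708, -0.0, -0.0]
contact_force: [0.5, -0.6, -0.2]
opening: 0.402
finger_force: 0.0
```

```bash
python3 - <<'E'
from h import *
ims=[snap("side"),snap("top")]
for n,(im,m) in zip(("side","top"),ims):
  g=grad(im); x,s=fit(g,m,np.array([.4925,.40]),.245,.1,.012); print(n,x.round(4),round(float(s),1))
  cv2.polylines(im,[np.int32(proj(m,circ(x,.245,.1)))],True,(255,0,255),1)
cv2.imwrite("pics/set1.png",np.hstack([cv2.resize(ims[0][0][40:220,140:320],(400,400)),cv2.resize(ims[1][0][100:290,0:190],(400,400))]))
go([.453,-.103+.05,.20],np.pi/2)
E
```

```text
side [0.4956 0.4   ] 149.1
top [0.4963 0.4041] 66.1
pos [0.5874 0.2351 0.3578] yaw -0.001 shift/25mm [-11.53  -5.36   6.32] spin/.1 15.69 t 12.9 q6 0.22 F [-0.   0.5 -0.1] op 0.397
```

View pics/set1.png

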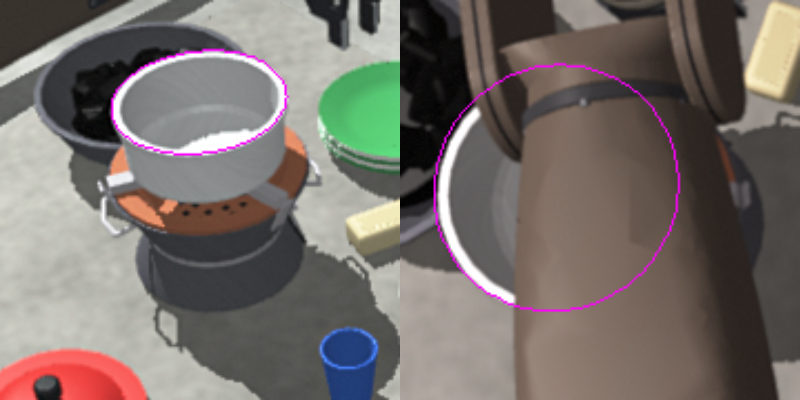

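Emit:
arm_command(steps=[40,-0.95,-0.24,0,0,40,-0.95,-0.24,0.1,0,40,-0.95,-0.24,0.3,0,40,-0.95,-0.24,0.5,0,40,-0.95,-0.24,0.7,0,40,-0.95,-0.24,0.7,0,40,-0.95,-0.24,0.7,0,40,-0.95,-0.24,0.7,0])

```text
time: 13.57
eef_pos: [0.5394, 0.0478, 0.2644]
tcp_rot: [0.706, 0.708, 0.0, -0.0]
contact_force: [0.1, -0.1, -0.4]
opening: 0.399
finger_force: 0.0
```

Emit:
arm_command(steps=[40,-0.95,-0.24,0.7,0,40,-0.95,-0.24,0.7,0,40,-0.95,-0.24,0.8,0,40,-0.95,-0.24,0.8,0,40,-0.95,-0.24,0.8,0,40,-0.95,-0.24,0.5,0,40,0,0,0,0,40,0,0,0,0])

```text
time: 14.23
eef_pos: [0.5037, -0.0947, 0.1566]
tcp_rot: [0.707, 0.707, -0.0, -0.001]
contact_force: [0.9, 0.0, 0.4]
opening: 0.399
finger_force: 0.0
```

```bash
python3 - <<'E'
from h import *
im,m=snap("wrist"); x,s=fit(grad(im),m,np.array([.453,-.103]),.042,.054,.012); print(x.round(4),s)
im,m=snap("top"); y,s=fit(grad(im),m,np.array([.4945,.4]),.245,.1,.012); print("pot top",y.round(4),s)
im,m=snap("side"); y,s=fit(grad(im),m,np.array([.4945,.4]),.245,.1,.012); print("pot side",y.round(4),s)
go([x[0]+.05,x[1],.024],0)
E
```

```text
[ 0.4538 -0.104 ] 144.7571258544922
pot top [0.4957 0.4016] 148.40223693847656
pot side [0.4857 0.39  ] 14.155889511108398
pos [ 0.5052 -0.094   0.1585] yaw 0.003 shift/25mm [-0.4  -0.07  5.38] spin/.1 0.03 t 14.4 q6 -0.39 F [ 0.1  0.3 -0.1] op 0.401
```

Emit:
arm_command(steps=[40,-0.4,-0.07,0.5,0,40,0,0,0.9,0,40,0,0,0.9,0,40,0,0,0.9,0,40,0,0,0.9,0,40,0,0,0.8,0,40,0,0,0.48,0,40,0,0,0,0], squeeze=50)

```text
time: 15.05
eef_pos: [0.5003, -0.1037, 0.0198]
tcp_rot: [0.706, 0.708, -0.001, -0.003]
contact_force: [-1.2, 0.2, -0.4]
opening: 0.399
finger_force: 0.0
```

Emit:
arm_command(steps=[25,0,0,0,0,15,0,0,0,0,8,0,0,0,0,0,0,0,0,0,0,0,0,0,0,0,0,0,0,0,0,0,0,0,0], squeeze=50)

```text
time: 15.63
eef_pos: [0.5036, -0.1054, 0.0245]
tcp_rot: [0.706, 0.708, 0.0, 0.001]
contact_force: [-0.1, 0.3, 5.5]
opening: 0.104
finger_force: 48.0
```

Emit:
arm_command(steps=[0,0,0,-0.3,0,0,0,0,-0.5,0,0,0,0,-0.8,0,0,0,0,-1,0,0,0,0,-1,0,0,0,0,-1,0,0,0,0,-1,0,0,0,0,-1,0])

```text
time: 16.3
eef_pos: [0.5022, -0.1045, 0.1891]
tcp_rot: [0.707, 0.708, 0.0, 0.0]
contact_force: [0.3, 0.1, -1.2]
opening: 0.096
finger_force: 48.8
```

```bash
python3 - <<'E'
from h import *
t=ctrl.get_state()["eef_pos"];im,m=snap("wrist"); g=grad(im)
for dz in(.010,.014,.018):
    x,s=fit(g,m,t[:2]-[.05,0],t[2]+dz,.054,.012); print(dz,(x-t[:2]).round(4),s)
    if dz==.014:cv2.polylines(im,[np.int32(proj(m,circ(x,t[2]+dz,.054)))],True,(255,0,255),1)
cv2.imwrite("pics/b1.png",im)
go([.5455,.401,.35],0)
E
```

```text
0.01 [-0.0475  0.0009] 92.31031799316406
0.014 [-0.0476  0.0011] 62.407676696777344
0.018 [-0.0407  0.0053] 52.27787780761719
pos [ 0.5053 -0.1057  0.1952] yaw 0.002 shift/25mm [20.24  1.71 -6.25] spin/.1 0.02 t 16.4 q6 -0.41 F [ 2.7 -0.1  3. ] op 0.097
```

View pics/b1.png

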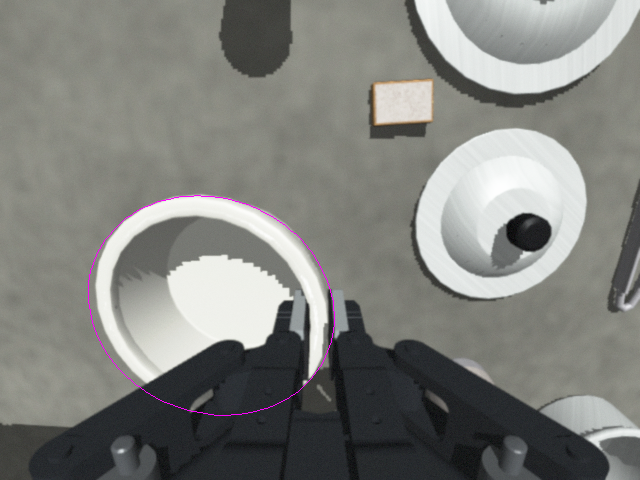

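Emit:
arm_command(steps=[0,0.3,0.08,-0.9,0,0,0.6,0.08,-0.9,0,0,0.9,0.08,-0.9,0,0,1,0.08,-0.9,0,0,1,0.08,-0.9,0,0,1,0.08,-0.9,0,0,1,0.08,-0.8,0,0,1,0.08,-0.1,0])

```text
time: 17.02
eef_pos: [0.5195, 0.0665, 0.3502]
tcp_rot: [0.706, 0.708, 0.003, 0.003]
contact_force: [1.1, -0.9, -1.0]
opening: 0.093
finger_force: 49.4
```

Emit:
arm_command(steps=[0,1,0.07,0,0,0,1,0.07,0,0,0,1,0.07,0,0,0,1,0.07,0,0,0,1,0.07,0,0,0,1,0.07,0,0,0,1,0.07,0,0,0,1,0.07,0,0])

```text
time: 17.68
eef_pos: [0.5314, 0.2666, 0.3448]
tcp_rot: [0.706, 0.708, 0.0, -0.0]
contact_force: [-0.0, -0.2, -0.9]
opening: 0.096
finger_force: 49.3
```

Emit:
arm_command(steps=[0,1,0.07,0,0,0,1,0.07,0,0,0,0.9,0.07,0,0,0,0.7,0.07,0,0,0,0.5,0.07,0,0,0,0.3,0,0,0,0,0,0,0,0,0,0,0,0,0])

```text
time: 18.35
eef_pos: [0.5402, 0.3749, 0.345]
tcp_rot: [0.706, 0.708, -0.0, 0.0]
contact_force: [0.0, -1.0, -0.3]
opening: 0.091
finger_force: 49.3
```

```bash
python3 - <<'E'
from h import *
s=ctrl.get_state();t=s["eef_pos"];im,m=snap("wrist"); g=grad(im)
for dz in(.004,.008,.012,.0175):
    x,q=fit(g,m,t[:2]-[.0485,-.001],t[2]+dz,.054,.008); print(dz,(x-t[:2]).round(4),q)
x,q=fit(g,m,np.array([.495,.401]),.245,.1,.012); print("pot",x.round(4),q)
im2,m2=snap("side"); g2=grad(im2)
x,q=fit(g2,m2,np.array([.495,.401]),.245,.1,.012); print("pot",x.round(4),q)
for dz in(.004,.008,.012,.0175):
    x,q=fit(g2,m2,t[:2]-[.0485,-.001],t[2]+dz,.054,.01); print(dz,(x-t[:2]).round(4),q)
cv2.imwrite("pics/b2.png",np.hstack([cv2.resize(im,None,fx=.78,fy=.78),cv2.resize(im2[0:262,130:294],(234,374))]))
go([.5435,.40,.21],0)
E
```

```text
0.004 [-0.0495 -0.0084] 72.89248657226562
0.008 [-0.0483  0.0005] 87.29076385498047
0.012 [-0.0455  0.0022] 68.87467956542969
0.0175 [-0.0414  0.0062] 61.637760162353516
pot [0.4941 0.3999] 105.50475311279297
pot [0.4952 0.4014] 134.9152069091797
0.004 [-0.0471  0.005 ] 123.45823669433594
0.008 [-0.0506  0.0001] 123.59463500976562
0.012 [-0.0549 -0.0031] 123.9098129272461
0.0175 [-0.0595 -0.0107] 124.2968978881836
pos [0.5404 0.3743 0.3454] yaw 0.001 shift/25mm [1.03 0.13 5.42] spin/.1 0.01 t 18.4 q6 0.45 F [ 0.1  0.2 -0. ] op 0.091
```

View pics/b2.png

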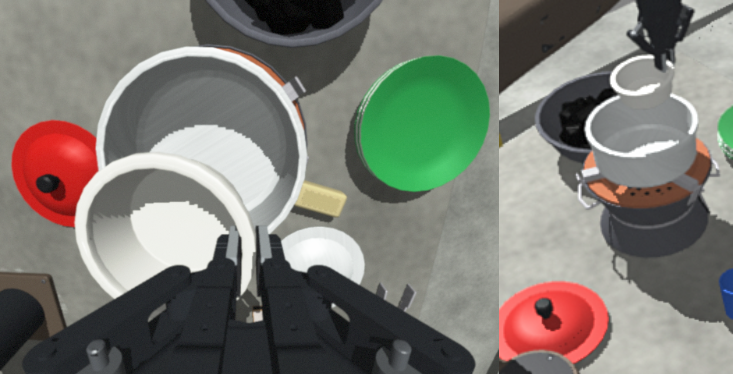

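Emit:
arm_command(steps=[0,0.55,0.1,0,0,0,0.5,0.05,0.3,0,0,0,0,0.8,0,0,0,0,0.9,0,0,0,0,0.9,0,0,0,0,0.9,0,0,0,0,0.6,0,0,0,0,0,0])

```text
time: 19.12
eef_pos: [0.5417, 0.4001, 0.2293]
tcp_rot: [0.707, 0.708, -0.005, -0.001]
contact_force: [-0.6, -0.5, -1.3]
opening: 0.092
finger_force: 49.1
```

Emit:
arm_command(steps=[0,0,0,0.3,0,0,0,0,0.2,0,0,0,0,0,0])

```text
time: 19.37
eef_pos: [0.544, 0.4014, 0.2227]
tcp_rot: [0.706, 0.708, 0.0, 0.0]
contact_force: [-0.6, 0.2, -1.8]
opening: 0.094
finger_force: 49.3
```

Emit:
arm_command(steps=[0,0,0,0.1,0,0,0,0,0.1,0,0,0,0,0,0])

```text
time: 19.62
eef_pos: [0.544, 0.4015, 0.218]
tcp_rot: [0.706, 0.708, 0.0, 0.0]
contact_force: [0.4, 0.0, -2.4]
opening: 0.096
finger_force: 49.3
```

Emit:
arm_command(steps=[0,0,0,0.15,0,0,0,0,0.15,0,0,0,0,0,0])

```text
time: 19.87
eef_pos: [0.5435, 0.4012, 0.2092]
tcp_rot: [0.706, 0.708, -0.001, -0.0]
contact_force: [-0.4, 0.8, -0.9]
opening: 0.09
finger_force: 49.3
```

Emit:
arm_command(steps=[0,0,0,0.1,0,0,0,0,0.1,0,0,0,0,0,0])

```text
time: 20.12
eef_pos: [0.5436, 0.4013, 0.2045]
tcp_rot: [0.706, 0.708, -0.001, -0.0]
contact_force: [-0.1, -0.2, -0.7]
opening: 0.092
finger_force: 49.3
```

Emit:
arm_command(steps=[0,0,0,0.1,0,0,0,0,0.1,0,0,0,0,0,0])

```text
time: 20.37
eef_pos: [0.5447, 0.4016, 0.201]
tcp_rot: [0.706, 0.708, 0.001, 0.0]
contact_force: [1.5, 0.2, 1.7]
opening: 0.095
finger_force: 52.4
```

Emit:
arm_command(steps=[0,0,0,0.1,0,0,0,0,0.1,0,0,0,0,0,0], squeeze=20)

```text
time: 20.62
eef_pos: [0.5461, 0.4017, 0.1979]
tcp_rot: [0.706, 0.708, 0.003, 0.001]
contact_force: [3.1, -0.9, 6.4]
opening: 0.091
finger_force: 59.6
```

Emit:
arm_command(steps=[0,0,0,0.08,0,0,0,0,0,0])

```text
time: 20.78
eef_pos: [0.5466, 0.4017, 0.1968]
tcp_rot: [0.706, 0.708, 0.003, 0.002]
contact_force: [5.2, -1.2, 7.8]
opening: 0.098
finger_force: 62.8
```

```bash
python3 - <<'E'
from h import *
s=ctrl.get_state();t=s["eef_pos"]
for n in("wrist","side"):
  im,m=snap(n); g=grad(im)
  for z in(.203,.207,.211,.215):
    x,q=fit(g,m,t[:2]-[.0485,-.001],z,.054,.008); print(n,z,x.round(4),q)
  if n=="wrist": cv2.imwrite("pics/b3.png",im)
go([.544,.4005,.1935],0)
E
```

```text
wrist 0.203 [0.4992 0.3975] 80.56150817871094
wrist 0.207 [0.4902 0.394 ] 63.401065826416016
wrist 0.211 [0.497  0.4024] 90.90359497070312
wrist 0.215 [0.4991 0.4027] 82.18451690673828
side 0.203 [0.4957 0.4038] 132.04302978515625
side 0.207 [0.4923 0.3995] 132.14157104492188
side 0.211 [0.4891 0.3955] 132.2294921875
side 0.215 [0.4862 0.3911] 132.1653594970703
pos [0.5465 0.4017 0.197 ] yaw 0.002 shift/25mm [-0.05 -0.1   0.14] spin/.1 0.02 t 20.9 q6 0.48 F [ 4.7 -1.1  7.4] op 0.098
```

View pics/b3.png

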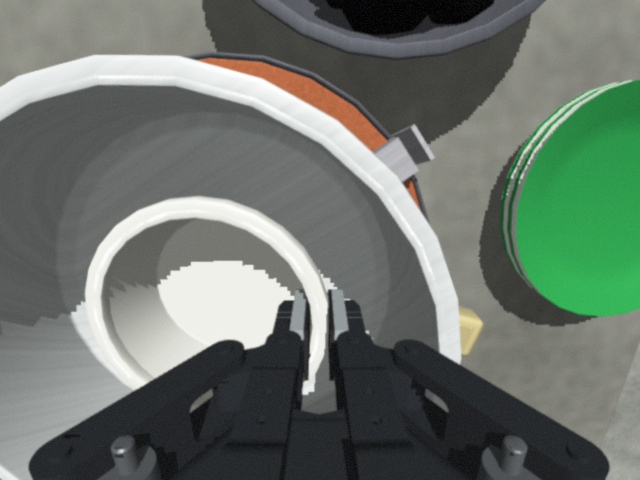

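Emit:
arm_command(steps=[5,0,0,0.05,0,10,0,0,0,0,14,0,0,0,0,20,0,0,0,0,30,0,0,0,0,30,0,0,-0.3,0,30,0,0,-0.8,0,30,0,0,-1,0])

```text
time: 21.55
eef_pos: [0.5423, 0.4009, 0.2416]
tcp_rot: [0.706, 0.708, -0.003, -0.001]
contact_force: [0.8, 0.5, 0.4]
opening: 0.299
finger_force: 0.0
```

Emit:
arm_command(steps=[60,0,0,-1,0,100,0,0,-1,0,100,0,0,-1,0,100,0,0,-0.8,0,100,-0.6,0,-0.4,0,100,-1,-0.3,0,0,100,-1,-0.3,0,0,100,-1,-0.3,0,0])

```text
time: 22.22
eef_pos: [0.5209, 0.3097, 0.3485]
tcp_rot: [0.706, 0.708, -0.001, -0.0]
contact_force: [-0.0, -0.1, 0.5]
opening: 1.0
finger_force: 0.0
```

Emit:
arm_command(steps=[100,-1,-0.3,0,0,100,-1,-0.3,0,0,100,-1,-0.3,0,0,100,-1,-0.3,0,0,100,-0.7,-0.3,0,0,100,-0.2,-0.3,0,0,100,0,0,0,0])

```text
time: 22.8
eef_pos: [0.4756, 0.1876, 0.3491]
tcp_rot: [0.707, 0.707, -0.0, -0.0]
contact_force: [-0.4, -0.2, -0.3]
opening: 1.0
finger_force: 0.0
```

```bash
python3 - <<'E'
from h import *
for n in("wrist","side"):
  im,m=snap(n); g=grad(im)
  for k,z,r,x0 in(("pot",.245,.1,(.495,.401)),("bowl",.211,.054,(.495,.401)),("bowlfoot-floor",.173,.038,(.495,.401)),("cup",.076,.032,(.452,.118))):
    x,q=fit(g,m,np.array(x0),z,r,.012); print(n,k,x.round(4),q)
    cv2.polylines(im,[np.int32(proj(m,circ(x,z,r)))],True,(255,0,255),1)
  cv2.imwrite(f"pics/n_{n}.png",im)
go([.452,.118,.04],0)
E
python3 -c "
import cv2,numpy as np
a=cv2.imread('pics/n_wrist.png');b=cv2.imread('pics/n_side.png')
cv2.imwrite('pics/n.png',np.hstack([cv2.resize(a,(480,360)),cv2.resize(b[60:240,150:310],(320,360))]))"
```

```text
wrist pot [0.4949 0.4017] 48.75
wrist bowl [0.4962 0.4025] 32.09309387207031
wrist bowlfoot-floor [0.5004 0.3972] 33.02554702758789
wrist cup [0.4527 0.1188] 149.09234619140625
side pot [0.4953 0.3996] 140.4978790283203
side bowl [0.5026 0.3884] 131.71878051757812
side bowlfoot-floor [0.4968 0.3854] 68.08314514160156
side cup [0.4516 0.1163] 136.18362426757812
pos [0.4766 0.189  0.3493] yaw 0.002 shift/25mm [-2.84 -0.99 12.37] spin/.1 0.02 t 22.9 q6 0.18 F [ 1.4  1.5 -0. ] op 1.002
```

View pics/n.png

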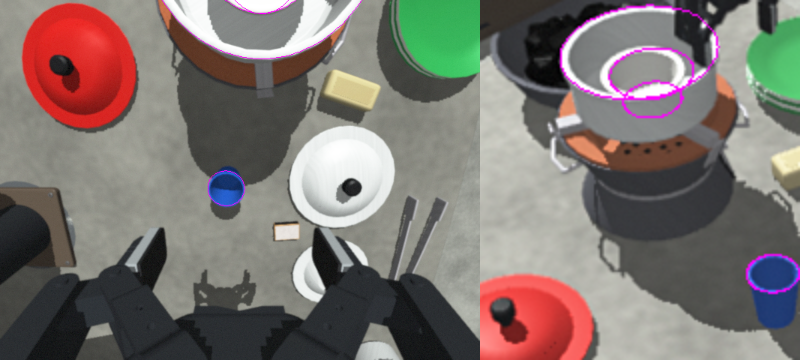

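Emit:
arm_command(steps=[100,-0.95,-0.33,0.2,0,100,-0.95,-0.33,0.6,0,100,-0.95,-0.33,0.9,0,100,0,0,1,0,100,0,0,1,0,100,0,0,1,0,100,0,0,0.8,0,100,0,0,0,0], squeeze=20)

```text
time: 23.57
eef_pos: [0.4495, 0.1182, 0.2068]
tcp_rot: [0.706, 0.708, -0.004, -0.003]
contact_force: [-1.3, -1.0, -0.2]
opening: 1.001
finger_force: 0.0
```

```bash
python3 - <<'E'
from h import *
im,m=snap("wrist"); x,q=fit(grad(im),m,np.array([.452,.118]),.076,.032,.012); print(x.round(4),q)
im,m=snap("top"); g=grad(im)
y,q=fit(g,m,np.array([.495,.401]),.245,.1,.012); print("pot",y.round(4),q)
y,q=fit(g,m,np.array([.495,.401]),.211,.054,.012); print("bowl",y.round(4),q)
go([.4525,x[1],.036],0)
E
```

```text
[0.4525 0.1179] 149.8024139404297
pot [0.4959 0.4016] 148.48072814941406
bowl [0.4977 0.4023] 140.09593200683594
pos [0.4522 0.1182 0.2117] yaw 0.003 shift/25mm [-0.01  0.03  7.03] spin/.1 0.03 t 23.7 q6 0.03 F [ 0.8 -0.5  0.8] op 1.003
```

Emit:
arm_command(steps=[100,0,0.03,0.9,0,100,0,0,1,0,100,0,0,1,0,100,0,0,1,0,100,0,0,1,0,100,0,0,1,0,100,0,0,0.7,0,100,0,0,0.4,0])

```text
time: 24.33
eef_pos: [0.4537, 0.118, 0.0367]
tcp_rot: [0.706, 0.708, 0.0, 0.0]
contact_force: [0.1, -0.2, 0.2]
opening: 1.003
finger_force: 0.0
```

Emit:
arm_command(steps=[90,0,0,0,0,80,0,0,0,0,65,0,0,0,0,60,0,0,0,0,60,0,0,0,0,60,0,0,0,0], squeeze=20)

```text
time: 24.83
eef_pos: [0.4547, 0.1177, 0.039]
tcp_rot: [0.706, 0.708, 0.001, 0.001]
contact_force: [-1.3, 0.6, 7.2]
opening: 0.734
finger_force: 22.1
```

Emit:
arm_command(steps=[60,0,0,-0.3,0,60,0,0,-0.7,0,60,0,0,-1,0,60,0,0,-1,0,60,0,0,-1,0,60,0,0,-1,0,60,0,0,-1,0,60,0,0,-1,0])

```text
time: 25.5
eef_pos: [0.4525, 0.1175, 0.2137]
tcp_rot: [0.706, 0.708, 0.0, 0.0]
contact_force: [0.8, -0.2, -0.8]
opening: 0.739
finger_force: 22.2
```

```bash
python3 - <<'E'
from h import *
t=ctrl.get_state()["eef_pos"];im,m=snap("wrist"); g=grad(im)
for dz in(.032,.036,.040,.044):
    x,q=fit(g,m,t[:2],t[2]+dz,.032,.01); print(dz,(x-t[:2]).round(4),q)
go([.497,.402,.35],0)
E
```

```text
0.032 [-0.0002 -0.0064] 100.06795501708984
0.036 [0.0012 0.0028] 80.44316101074219
0.04 [-0.0013 -0.0026] 79.0450439453125
0.044 [0.0012 0.0024] 77.0213394165039
pos [0.4557 0.1177 0.2197] yaw 0.002 shift/25mm [11.37  1.73 -5.19] spin/.1 0.02 t 25.6 q6 0.03 F [1.8 2.  3.8] op 0.734
```

Emit:
arm_command(steps=[60,0.3,0.13,-0.9,0,60,0.7,0.14,-0.9,0,60,0.9,0.14,-0.9,0,60,0.95,0.14,-0.9,0,60,0.95,0.14,-0.8,0,60,0.95,0.14,-0.5,0,60,0.95,0.14,-0.3,0,60,0.95,0.14,0,0])

```text
time: 26.22
eef_pos: [0.481, 0.2853, 0.345]
tcp_rot: [0.706, 0.708, 0.002, 0.001]
contact_force: [0.7, 0.8, 0.3]
opening: 0.738
finger_force: 22.3
```

Emit:
arm_command(steps=[60,0.95,0.14,0,0,60,0.95,0.14,0,0,60,0.95,0.14,0,0,60,0.7,0.14,0,0,60,0.5,0,0,0,60,0.3,0,0,0,60,0,0,0,0,60,0,0,0,0])

```text
time: 26.88
eef_pos: [0.494, 0.3923, 0.342]
tcp_rot: [0.706, 0.708, -0.0, 0.0]
contact_force: [-0.1, -0.3, -0.5]
opening: 0.738
finger_force: 22.3
```

```bash
python3 - <<'E'
from h import *
t=ctrl.get_state()["eef_pos"];im,m=snap("wrist"); g=grad(im)
for k,z,r,x0 in(("pot",.245,.1,(.495,.401)),("bowl",.211,.054,(.497,.402)),("cup",t[2]+.036,.032,t[:2])):
    x,q=fit(g,m,np.array(x0),z,r,.008); print(k,x.round(4),q)
    cv2.polylines(im,[np.int32(proj(m,circ(x,z,r)))],True,(255,0,255),1)
im2,m=snap("side")
cv2.imwrite("pics/c.png",np.hstack([cv2.resize(im,(480,360)),cv2.resize(im2[0:230,150:310],(320,360))]))
go([.497,.402,.22],0)
E
```

```text
pot [0.4949 0.4004] 115.67761993408203
bowl [0.4963 0.4031] 94.95101165771484
cup [0.4936 0.3911] 113.2552490234375
pos [0.4942 0.3918 0.3423] yaw 0.001 shift/25mm [0.41 0.11 4.89] spin/.1 0.01 t 27.0 q6 0.51 F [ 1.1 -0.4 -0.3] op 0.736
```

View pics/c.png

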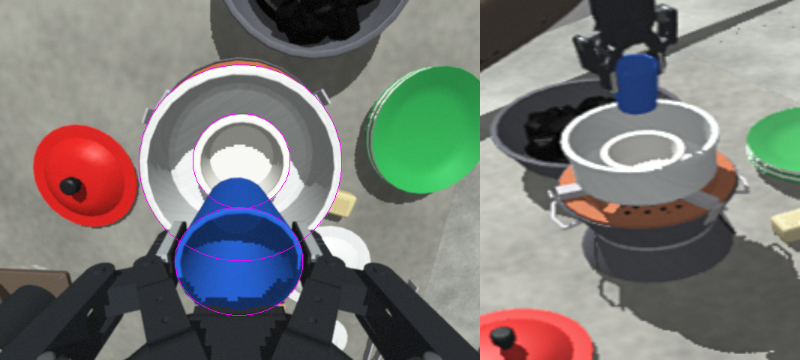

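The sufuria, bowl and cup circles all line up. The cup hangs upright at (240,260), and the bowl is centred in the pot at (240,160). Next I'll lower the cup.

Emit:
arm_command(steps=[60,0.43,0.13,0.3,0,60,0,0,0.7,0,60,0,0,0.9,0,60,0,0,0.9,0,60,0,0,0.8,0,60,0,0,0.6,0,60,0,0,0.3,0,60,0,0,0,0])

```text
time: 27.65
eef_pos: [0.4965, 0.4027, 0.2265]
tcp_rot: [0.707, 0.708, -0.002, -0.001]
contact_force: [-0.8, -0.3, -1.2]
opening: 0.734
finger_force: 22.3
```

Emit:
arm_command(steps=[60,0,0,0.15,0,60,0,0,0.15,0,60,0,0,0,0])

```text
time: 27.9
eef_pos: [0.4977, 0.4036, 0.2226]
tcp_rot: [0.706, 0.708, 0.001, 0.0]
contact_force: [-0.4, -0.2, -0.7]
opening: 0.736
finger_force: 22.3
```

Emit:
arm_command(steps=[60,0,0,0.1,0,60,0,0,0.05,0,60,0,0,0,0])

```text
time: 28.15
eef_pos: [0.4974, 0.4034, 0.2184]
tcp_rot: [0.706, 0.708, 0.0, 0.0]
contact_force: [-0.8, -0.4, -0.5]
opening: 0.734
finger_force: 22.3
```

Emit:
arm_command(steps=[60,0,0,0.1,0,60,0,0,0.08,0,60,0,0,0,0])

```text
time: 28.4
eef_pos: [0.4971, 0.4033, 0.2132]
tcp_rot: [0.706, 0.708, -0.0, -0.0]
contact_force: [0.0, -0.0, -0.4]
opening: 0.737
finger_force: 22.3
```

Emit:
arm_command(steps=[60,0,0,0.08,0,60,0,0,0,0])

```text
time: 28.57
eef_pos: [0.4975, 0.4036, 0.2123]
tcp_rot: [0.706, 0.708, 0.0, 0.0]
contact_force: [-0.2, 0.6, 0.0]
opening: 0.739
finger_force: 22.4
```

Emit:
arm_command(steps=[60,0,0,0.08,0,60,0,0,0,0])

```text
time: 28.73
eef_pos: [0.4976, 0.404, 0.2122]
tcp_rot: [0.706, 0.708, 0.001, -0.0]
contact_force: [-2.9, -1.4, 6.2]
opening: 0.738
finger_force: 22.6
```

Emit:
arm_command(steps=[78,0,0,0,0,85,0,0,0,0,95,0,0,0,0,100,0,0,0,0,100,0,0,-0.3,0,100,0,0,-0.8,0,100,0,0,-1,0,100,0,0,-1,0])

```text
time: 29.4
eef_pos: [0.4971, 0.4031, 0.2877]
tcp_rot: [0.706, 0.708, -0.001, -0.0]
contact_force: [0.7, 0.2, 0.4]
opening: 0.996
finger_force: 0.0
```

Emit:
arm_command(steps=[100,0,0,-1,0,100,0,0,-1,0,100,-0.3,0.2,-1,0,100,-0.8,0.6,-0.5,0,100,-1,0.65,0,0,100,-1,0.65,0,0,100,-1,0.65,0,0,100,-1,0.65,0,0])

```text
time: 30.07
eef_pos: [0.5832, 0.2749, 0.3755]
tcp_rot: [0.706, 0.708, 0.0, 0.0]
contact_force: [0.3, -0.1, 0.1]
opening: 1.002
finger_force: 0.0
```

Emit:
arm_command(steps=[80,-1,0.65,0,0,70,-1,0.65,0,0,70,-1,0.65,0.3,0,70,-1,0.65,0.6,0,70,-0.8,0.65,0.8,0,70,-0.4,0.65,0.8,0,70,0,0.3,0.8,0,70,0,0,0,0])

```text
time: 30.73
eef_pos: [0.6871, 0.1447, 0.286]
tcp_rot: [0.707, 0.707, -0.004, -0.003]
contact_force: [-0.1, 0.1, -1.3]
opening: 0.7
finger_force: 0.0
```

```bash
python3 - <<'E'
from h import *
im,m=snap("wrist"); g=grad(im)
for k,z,r in(("flange",.01,.106),("knob",.065,.016)):
    x,q=fit(g,m,np.array([.6815,.118]),z,r,.012); print(k,x.round(4),q)
    cv2.polylines(im,[np.int32(proj(m,circ(x,z,r)))],True,(255,0,255),1)
im2,m=snap("top"); g=grad(im2)
for k,z,r,x0 in(("pot",.245,.1,(.495,.401)),("bowl",.211,.054,(.497,.402)),("cup",.249,.032,(.497,.403))):
    x,q=fit(g,m,np.array(x0),z,r,.01); print(k,x.round(4),q)
    cv2.polylines(im2,[np.int32(proj(m,circ(x,z,r)))],True,(255,0,255),1)
cv2.imwrite("pics/l.png",np.hstack([cv2.resize(im,(480,360)),cv2.resize(im2[110:290,0:160],(320,360))]))
go([.6815,.118,.036],0)
E
```

```text
flange [0.6802 0.1156] 149.9243621826172
knob [0.6804 0.117 ] 149.6221466064453
pot [0.4959 0.4043] 144.5701141357422
bowl [0.4976 0.4036] 124.0743179321289
cup [0.4954 0.4027] 149.6230926513672
pos [0.6875 0.1462 0.2915] yaw 0.002 shift/25mm [-1.13 -0.21 10.22] spin/.1 0.02 t 30.8 q6 0.06 F [-0.6  0.7  1. ] op 0.696
```

View pics/l.png

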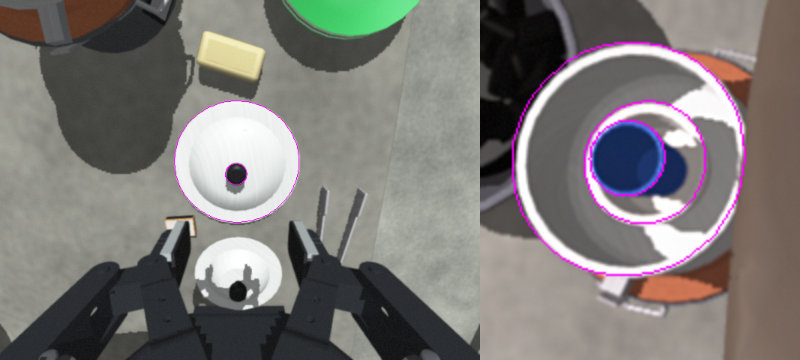

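Emit:
arm_command(steps=[70,-0.6,-0.13,0.3,0,70,-0.57,-0.13,0.7,0,70,0,0,1,0,70,0,0,1,0,70,0,0,1,0,70,0,0,1,0,70,0,0,1,0,70,0,0,1,0], squeeze=70)

```text
time: 31.5
eef_pos: [0.6826, 0.1181, 0.1198]
tcp_rot: [0.706, 0.708, 0.002, 0.002]
contact_force: [-0.7, -0.6, -0.0]
opening: 0.698
finger_force: 0.0
```

Emit:
arm_command(steps=[70,0,0,1,0,70,0,0,1,0,70,0,0,0.7,0,70,0,0,0.3,0,70,0,0,0,0,70,0,0,0,0])

```text
time: 32.0
eef_pos: [0.6826, 0.1176, 0.0445]
tcp_rot: [0.706, 0.708, 0.001, 0.001]
contact_force: [0.3, -0.2, 0.0]
opening: 0.701
finger_force: 0.0
```

```bash
python3 - <<'E'
from h import *
go([.6804,.117,.036],0)
E
```

```text
pos [0.6826 0.1176 0.0445] yaw 0.003 shift/25mm [-0.02 -0.09  0.34] spin/.1 0.03 t 32.0 q6 0.02 F [ 0.3 -0.2  0. ] op 0.701
```

Emit:
arm_command(steps=[70,0,-0.09,0.3,0,60,0,0,0,0,50,0,0,0,0,40,0,0,0,0,30,0,0,0,0,20,0,0,0,0,20,0,0,0,0,20,0,0,0,0], squeeze=70)

```text
time: 32.67
eef_pos: [0.68, 0.117, 0.036]
tcp_rot: [0.706, 0.708, 0.001, 0.001]
contact_force: [-1.0, 0.4, 5.7]
opening: 0.35
finger_force: 69.5
```

Emit:
arm_command(steps=[20,0,0,-0.3,0,20,0,0,-0.7,0,20,0,0,-1,0,20,0,0,-1,0,20,0,0,-1,0,20,0,0,-1,0,20,0,0,-1,0,20,0,0,-1,0])

```text
time: 33.33
eef_pos: [0.6782, 0.1169, 0.2096]
tcp_rot: [0.706, 0.708, -0.001, -0.001]
contact_force: [0.5, 0.3, -1.4]
opening: 0.349
finger_force: 69.4
```

```bash
python3 - <<'E'
from h import *
t=ctrl.get_state()["eef_pos"];im,m=snap("wrist"); g=grad(im)
for dz in(-.034,-.030,-.026,-.022,-.018):
    x,q=fit(g,m,t[:2],t[2]+dz,.106,.012); print(dz,(x-t[:2]).round(4),q)
go([.4955,.402,.42],0)
E
```

```text
-0.034 [-0.0079 -0.0034] 44.71273422241211
-0.03 [-0.0022  0.0006] 51.2879753112793
-0.026 [-0.0003 -0.0003] 80.63424682617188
-0.022 [-0.0009 -0.0013] 95.97476196289062
-0.018 [-0.0028 -0.0019] 61.58829879760742
pos [0.6812 0.1171 0.2168] yaw 0.002 shift/25mm [11.41 -7.34 -8.18] spin/.1 0.02 t 33.4 q6 0.02 F [2.4 0.2 3.4] op 0.35
```

Emit:
arm_command(steps=[20,0.2,-0.1,-0.9,0,20,0.5,-0.3,-0.9,0,20,0.8,-0.5,-0.9,0,20,0.9,-0.6,-0.9,0,20,0.9,-0.6,-0.9,0,20,0.9,-0.6,-0.8,0,20,0.9,-0.6,-0.4,0,20,0.9,-0.6,0,0])

```text
time: 34.05
eef_pos: [0.5813, 0.2679, 0.3547]
tcp_rot: [0.706, 0.708, 0.002, 0.001]
contact_force: [0.8, 0.2, -1.2]
opening: 0.349
finger_force: 69.6
```

Emit:
arm_command(steps=[20,0.9,-0.6,0,0,20,0.9,-0.6,0,0,20,0.9,-0.6,0,0,20,0.9,-0.6,0,0,20,0.8,-0.5,0,0,20,0.6,-0.4,0,0,20,0.4,-0.3,0,0,20,0,0,0,0])

```text
time: 34.72
eef_pos: [0.4893, 0.4032, 0.3507]
tcp_rot: [0.705, 0.709, -0.001, -0.001]
contact_force: [-0.1, 0.1, -2.4]
opening: 0.349
finger_force: 69.5
```

```bash
python3 - <<'E'
from h import *
t=ctrl.get_state()["eef_pos"]
for n in("wrist","side"):
  im,m=snap(n); g=grad(im)
  for k,z,r,x0 in(("pot",.245,.1,(.495,.4015)),("lid",t[2]-.024,.106,t[:2])):
    x,q=fit(g,m,np.array(x0),z,r,.008); print(n,k,x.round(4),q)
go([.4955,.402,.285],0)
E
```

```text
wrist pot [0.4864 0.408 ] 19.08302879333496
wrist lid [0.4884 0.4021] 102.78834533691406
side pot [0.5019 0.4139] 95.21188354492188
side lid [0.4909 0.4012] 132.98468017578125
pos [0.4911 0.4013 0.3513] yaw 0.003 shift/25mm [0.03 0.18 2.65] spin/.1 0.03 t 34.8 q6 0.52 F [ 0.5 -0.9 -2. ] op 0.348
```

Emit:
arm_command(steps=[20,0.03,0.18,0.3,0,20,0,0,0.7,0,20,0,0,0.7,0,20,0,0,0.5,0,20,0,0,0.3,0,20,0,0,0,0])

```text
time: 35.32
eef_pos: [0.4954, 0.4012, 0.2866]
tcp_rot: [0.707, 0.707, -0.002, -0.001]
contact_force: [-0.8, -0.3, -2.0]
opening: 0.349
finger_force: 69.5
```

Emit:
arm_command(steps=[20,0,0,0.15,0,20,0,0,0.15,0,20,0,0,0,0])

```text
time: 35.57
eef_pos: [0.4958, 0.4024, 0.2825]
tcp_rot: [0.706, 0.708, 0.0, 0.0]
contact_force: [-0.6, 0.5, -2.3]
opening: 0.349
finger_force: 69.5
```

Emit:
arm_command(steps=[20,0,0,0.1,0,20,0,0,0.1,0,20,0,0,0,0])

```text
time: 35.82
eef_pos: [0.4955, 0.4024, 0.2771]
tcp_rot: [0.706, 0.708, -0.0, -0.0]
contact_force: [-0.3, 0.2, -1.3]
opening: 0.349
finger_force: 69.5
```

Emit:
arm_command(steps=[20,0,0,0.1,0,20,0,0,0.08,0,20,0,0,0,0])

```text
time: 36.07
eef_pos: [0.4954, 0.4023, 0.2722]
tcp_rot: [0.706, 0.708, -0.0, -0.0]
contact_force: [0.0, 0.6, -2.7]
opening: 0.352
finger_force: 69.5
```

Emit:
arm_command(steps=[20,0,0,0.08,0,20,0,0,0,0])

```text
time: 36.23
eef_pos: [0.4957, 0.4025, 0.2713]
tcp_rot: [0.706, 0.708, 0.0, 0.0]
contact_force: [-1.0, 0.1, -0.4]
opening: 0.351
finger_force: 69.7
```

Emit:
arm_command(steps=[20,0,0,0.06,0,20,0,0,0,0])

```text
time: 36.4
eef_pos: [0.4957, 0.4026, 0.2712]
tcp_rot: [0.706, 0.708, 0.001, 0.0]
contact_force: [-2.9, -1.7, 4.8]
opening: 0.347
finger_force: 70.1
```

Emit:
arm_command(steps=[38,0,0,0,0,45,0,0,0,0,60,0,0,0,0,70,0,0,0,0,70,0,0,-0.3,0,70,0,0,-0.7,0,70,0,0,-1,0,70,0,0,-1,0])

```text
time: 37.07
eef_pos: [0.4954, 0.4022, 0.3446]
tcp_rot: [0.706, 0.708, -0.001, -0.0]
contact_force: [-0.4, -0.0, -1.1]
opening: 0.702
finger_force: 0.0
```

Emit:
arm_command(steps=[70,0,0,-0.8,0,70,-0.5,0,-0.3,0,70,-1,0,0,0,70,-1,0,0,0,70,-1,0,0,0,70,-1,0,0,0,70,-1,0,0,0,70,-1,0,0,0])

```text
time: 37.73
eef_pos: [0.4954, 0.2379, 0.3711]
tcp_rot: [0.706, 0.708, -0.001, -0.0]
contact_force: [-0.2, 0.3, 0.2]
opening: 0.701
finger_force: 0.0
```

Emit:
arm_command(steps=[70,-1,0,0,0,70,-1,0,0,0,70,-1,0,0,0,70,-1,0,0,0,70,-1,0,0,0,70,-0.5,0,0,0,70,0,0,0,0,70,0,0,0,0])

```text
time: 38.4
eef_pos: [0.4959, 0.1017, 0.3714]
tcp_rot: [0.707, 0.707, -0.0, -0.0]
contact_force: [-0.3, -0.0, 0.4]
opening: 0.699
finger_force: 0.0
```

```bash
python3 - <<'E'
from h import *
v=[]
for n in("side","top"):
  im,m=snap(n); g=grad(im)
  x,q=fit(g,m,np.array([.495,.4015]),.246,.106,.01); print(n,x.round(4),q)
  v.append(im)
cv2.imwrite("pics/end.png",np.hstack([cv2.resize(v[0][40:220,140:320],(400,400)),cv2.resize(v[1][0:400,0:400],(400,400))]))
E
```

```text
side [0.4984 0.4043] 149.97767639160156
top [0.4958 0.4042] 148.3184356689453
```

View pics/end.png

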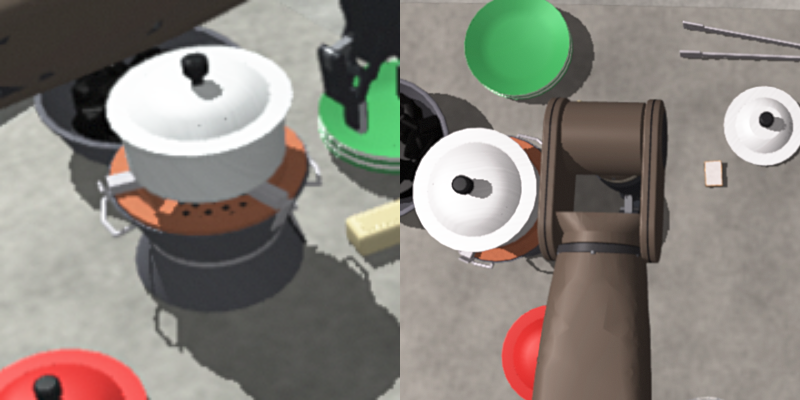

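The lid sits level and centred on the sufuria, the stack stands on the jiko, and the gripper is clear. I'm handing in.

```bash
python3 -c "
from plant import ctrl
print(ctrl.sign_off())"
```

```text
the job is handed in; nothing more can be done
None
```

The sufuria, bowl, cup and large lid were stacked on the jiko in the order asked, with the lid seated level, and I handed the job in after about 38 s of robot time; the sign-off gave no verdict.

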